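Find the solid plug in the covered case and hold it out over the tray

TASK

Gently lift the clear cover of the plug case all the way back onto its stop and leave it open. The two steel plugs inside look alike but one is solid and one is hollow: lift each clear of the case in turn to feel which is heavier, setting one back in its seat before you lift the other, and leave the lighter one standing in its seat. Finish holding the heavier one upright and still, in the air over the middle of the small metal tray, roughly a hand's breadth above it, and do not let go; leave the other things on the bench alone.

Things in the scene. Friction and masses are not known exactly. Their poses are not given: they have to be found in the camera images.
- plug_case: Fixed grey base plate of the case, 140 x 210 x 20 mm (x, y, z). Origin: centre of its underside, which lies on the desk mat, 7.5 mm above the bench top (z = 0); its -x side (cover handle) faces roughly to the robot, z up. The cover is hinged along its rear (+x) side; open, the cover stands behind the hinge, up to 130 mm in +x of the plate's centre, with its handle about 210 mm high.
- cover (a joint): Angle of the clear cover in rad: 0 shut, 1.65 fully back against its stop (a little past upright). A stiff hinge about the case's y axis: the cover, a 130 x 200 x 58 mm clear shell of 0.3 kg, stays where it is left; some 3 N upward at the handle move it.
- cover_hinge (a point): Point on the hinge axis, midway along the rear edge, 22 mm above the case's underside; the axis runs along the case's y.
- cover_grip (a point): Centre of the cover's handle: a horizontal round metal bar, 14 mm thick, 26 mm long along the case's y, on a 20 mm wide tongue, 30 mm in front of the cover's front wall; cover shut: 160 mm in front of the hinge, 28 mm above it. Moves with the cover (arc of 162 mm radius). Pinched by its two ends (closing along the case's y) it turns between the fingers, so the hand can stay pointing down.
- seat_left (a point): Centre of the floor of the left (+y of the case) plug seat: a round recess of 54 mm diameter, 5 mm deep; its floor is 15 mm above the case's underside and the plate round it 20 mm.
- seat_right (a point): The same for the right seat, 100 mm away along the case's -y.
- plug_p: One of two steel plugs that look exactly alike: round body 46 mm in diameter, 34 mm high, with a 26 mm knob on a short neck, 52 mm high in all. Origin: centre of its underside; z up along its axis. Starts in one of the seats. One plug weighs about 0.5 kg, the other about 0.2 kg; looks, place and name do not tell which.
- plug_q: The other plug of the same shape and size.
- metal_tray: Fixed shallow aluminium tray, 114 x 94 mm, 15 mm high, lying flat on the desk mat to the right of the case. Origin: centre of its underside.
- film_spool: Bystander: spool of red film, 52 mm in diameter, 22 mm high. Stands just left of the case, at the front right foot of the big tester, a solid block 0.27 m high with a column on it, left of the case (y over about 0.08, x over about 0.5): swing the arm past in front of it. Origin: centre of its underside.
- timer: Bystander: small white lab timer, 62 x 58 x 15 mm. Lies on the bare front strip of the bench, right of the case. Origin: centre of its underside.
- rubber_stopper: Bystander: brown rubber stopper, 32 mm in diameter, 28 mm high. Lies on the bare front strip of the bench, in front of the tray. Origin: centre of its underside.

How it is judged:
By the outcome, as a careful person would: the job done as asked, in the order asked, and still so for the second after the job is handed in, while the arm keeps its last pose, push and grip.
It also fails if it takes over 72 s, if anything falls off the work surface, if the arm or the gripper's body presses on something with over 40 N, if the wrist force passes 120 N, or if a joint passes its speed limit or range.

ROBOT

A 6-joint arm with a two-finger parallel gripper is mounted at the origin on a cart in front of the work surface, level with it; the furniture and walls round the work are solid. World frame = base frame: x ahead of the robot, y to its left, z up, the work surface at z = 0. Lengths are in m, angles in rad, forces in N, time in s.
With the tool pointing down it reaches from about 0.275 to 0.975 m from the base axis. Payload 8.4 kg.
Tool frame: the origin (TCP) lies midway between the tips of the shut fingers; the grasp point (between the pads) lies 19 mm behind it; z points along the fingers, y is the line along which they close (so a half turn about z gives the same grasp; the last joint's range is limited). The gripper opens to 92 mm and grips with 3 to 60 N. Pads are 20 mm wide; open, the fingers measure 128 mm over their backs; the gripper's body (75 mm by 189 mm) begins 69 mm behind the grasp point.
Start: joints at [1.345, 0.353, 1.633, -0, 1.155, -0.002], TCP at [0.139, 0.609, 0.215] pointing down, gripper open.
Joint ranges: [-2.63, 2.63], [-0.92, 2.1], [0.06, 2.66], [-1.3, 4.44], [0, 2.69], [-3.02, 3.02]. Speed limits (rad/s): [2.22, 2.22, 2.79, 3.14, 3.14, 3.14].

INTERFACE

Orientations are given as [roll, pitch, yaw] about the fixed x, y, z axes, in that order (R = Rz(yaw) Ry(pitch) Rx(roll)).
In Python, from cell import r gives the robot as it stands. The module is installed in compiled form; this text tells all that it offers.
- The arm moves only by the tool play_rows, never from a script. Its argument "moves" is a list of rows, each a list of 4 numbers: the shift along the tool's x, y, z in mm, then the turn about the tool's z in degrees. In form: [[tx, ty, tz, turn], ...]. A call has 1 to 8 rows; each row is the pose to reach, as a shift and turn from the pose commanded when the call began, along the tool's axes at that moment; what a row does not reach only later rows make up. A row lasts 1/10 s, in which the tool goes at most 50 mm and 8.59 degrees, less where a joint would pass 70% of its speed; a pose out of reach is approached as far as the arm can. A call with a gripper value outside its range is refused whole. "jaw" is the closure, from 0 (fully open) to 1 (shut), set as the call begins (left out, the last holds). The fingers move at their own pace and stop on an object; the grip force is fixed at half the most. Time passes only in rows, so rows that repeat a pose let the fingers close. It gives the time, the measured TCP pose, the force, the opening and the grip force at its end, in the units of the state.
- r.get_obs(): the state, without advancing time (a new reading comes with each control period).
- r.read_camera(name): name is "scene" or "top" or "wrist"; returns (picture, depth): 400x640x3 uint8, red, green, blue; 400x640 float32, m along the optical axis (not along the pixel's ray), 0 where there is no reading.
- r.camera_params(name): a dict with "fovy" (degrees; the focal length in pixels is half the picture's height over the tangent of half this angle, whatever the lens; pixels are square), "cx", "cy" (the principal point, pixels), "dist_coeffs" ([k1, k2, p1, p2, k3] as OpenCV has them; the pictures are not rectified), "R" (3x3) and "t" (3): a world point X has camera coordinates R X + t. Camera axes: x right, y down, z forward; pixel columns grow to the right and rows downward; lengths in m; the calibration is good to about 2 mm. A picture is of the moment at which its call begins: read the wrist's pose just before it. camera_params takes no time and is no camera call; for the wrist camera it gives the pose at the moment of the call.
- r.hand_in(): hands the job in; it is judged then, once.
Trained networks look in the newest picture that a camera, given by its name, has taken for a name from the list of things; names that differ only in an ending like _2 or _b are one class to them, and where a whole thing is asked for, a point or a joint stands for the part that bears it (a point fixed in the world has none). Each returns a list of dicts, best first, with "p" (0 to 1); they miss things now and then, are a little off and sometimes report something else, mostly with a low value. They report only what shows in the picture. A call takes as long as a camera call.
- r.cut_out(name, camera): "mask" (400x640 bool, what is visible of it) and "centre" ([row, column] in pixels, amid what is visible of it).
The state is a dict: "t": time; "joint_pos": joint angles; "qd": joint speeds; "tau": joint torques, N m; "position": TCP position; "orientation": TCP orientation; "force": force on the tool from outside, world axes, zero at the start; "wrist_torque": the same for the moment, N m; "grip_width": finger opening in m; "gripper_force": force on a finger pad.
Only numpy, scipy, OpenCV 4.12 (cv2) and the standard library are available. Lean on these libraries where they do the work, as an engineer would, in place of code of your own. Each camera call takes 0.05 s, during which the arm holds its last target. There are 200 camera calls.

## Working session

There is one attempt and no reset: what is moved stays moved. The work goes in short steps, Python scripts to look and compute and a tool call to move; the robot and the scene stay as the last step left them, time stands still between calls to the robot, and variables do not carry over. Pictures are saved under pics/ and viewed, at most 10 in all, crops included, and the job is handed in when it is done.

Besides the shell and the picture viewer there is one more tool, called after ">>>" as name(argument=value, ...) on one line, values as JSON. play_rows: Moves the arm, as the interface text tells. Its arguments: {"type":"object","properties":{"moves":{"type":"array","items":{"type":"array","items":{"type":"number"}}},"jaw":{"type":"number"}},"required":["moves"]}

```bash
mkdir -p pics; cat > h.py <<'E'
import numpy as np,cv2
from cell import r
from scipy.spatial.transform import Rotation as Ro
def K(c):
    p=r.camera_params(c); f=200/np.tan(np.radians(p['fovy'])/2)
    return np.array([[f,0,p['cx']],[0,f,p['cy']],[0,0,1.]]),np.array(p['dist_coeffs'],float),np.array(p['R']),np.array(p['t'])
def ray(c,u,v,P=None):
    k,d,R,t=P or K(c); n=cv2.undistortPoints(np.array([[[u,v]]],float),k,d)[0,0]
    return -R.T@t, R.T@np.array([n[0],n[1],1.])
def onz(c,u,v,z,P=None):
    o,d=ray(c,u,v,P); return o+d*(z-o[2])/d[2]
def dep(c,u,v,D,P=None):
    o,d=ray(c,u,v,P); return o+d*D
def proj(c,X,P=None):
    k,d,R,t=P or K(c); return cv2.projectPoints(np.array([X],float),cv2.Rodrigues(R)[0],t,k,d)[0][0,0]
def tri(rays):
    A=np.zeros((3,3));b=np.zeros(3)
    for o,d in rays:
        d=d/np.linalg.norm(d);M=np.eye(3)-np.outer(d,d);A+=M;b+=M@o
    return np.linalg.solve(A,b)
def totool(X,pos=None,ori=None):
    s=r.get_obs(); return Ro.from_euler('xyz',s['orientation']).inv().apply(np.array(X)-s['position'])*1000
E
python3 - <<'E'
from h import *
np.set_printoptions(precision=3,suppress=True)
s=r.get_obs();print(s['t'],s['position'],s['orientation'])
for c in('scene','top'):
    im,D=r.read_camera(c);cv2.imwrite(f'pics/{c}0.png',im[:,:,::-1])
    print(c,-K(c)[2].T@K(c)[3])
    for n in('plug_case','cover_grip','plug_p','metal_tray','film_spool','timer'):
        for q in r.cut_out(n,c)[:2]:
            v,u=q['centre'];v_,u_=int(v),int(u)
            print(n,round(q['p'],2),u_,v_,q['mask'].sum(),dep(c,u,v,D[v_,u_]) )
E
```

```text
0.0 [0.139 0.609 0.214] [-3.14  -0.     2.918]
scene [-0.145 -0.77   0.661]
plug_case 0.65 332 198 5941 [ 0.497 -0.209  0.088]
cover_grip 0.69 331 191 4960 [ 0.515 -0.191  0.09 ]
metal_tray 0.87 418 270 2351 [ 0.506 -0.42   0.012]
film_spool 0.89 235 177 332 [0.488 0.103 0.02 ]
timer 0.55 339 275 787 [ 0.392 -0.319  0.015]
top [ 0.291 -0.154  1.394]
plug_case 0.91 317 183 3871 [ 0.55  -0.147  0.09 ]
cover_grip 0.83 316 184 3746 [ 0.549 -0.144  0.089]
cover_grip 0.67 376 241 398 [ 0.395 -0.317  0.016]
metal_tray 0.58 412 204 1251 [ 0.503 -0.425  0.01 ]
timer 0.84 377 241 461 [ 0.395 -0.319  0.012]
```

View pics/scene0.png

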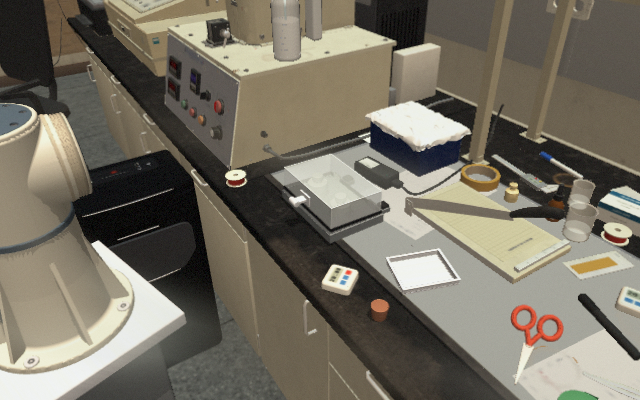

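View pics/top0.png

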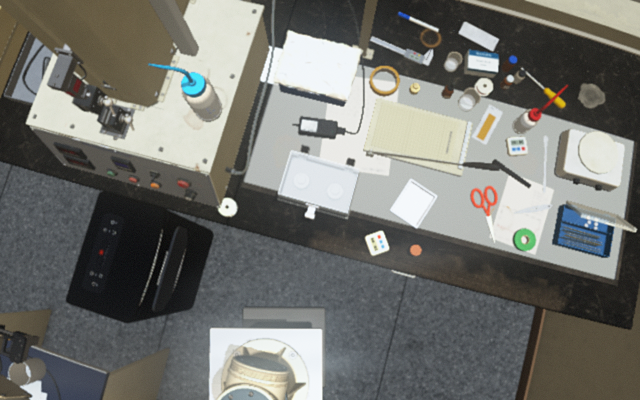

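The handle shows at scene (297,201) and top (311,212), with the cover shut over two faint plugs. The spool is at top (228,207), and the tray is at top (413,203).

```bash
python3 - <<'E'
from h import *
np.set_printoptions(precision=3,suppress=True)
H=tri([ray('scene',297,201),ray('top',311,212)]);print('handle',H,proj('scene',H),proj('top',H))
im=cv2.imread('pics/top0.png')
cv2.imwrite('pics/topc.png',cv2.resize(im[130:240,260:450],None,fx=4,fy=4,interpolation=cv2.INTER_CUBIC))
for n,u,v,z in(('tray',413,203,.02),('spool',228,207,.02)):print(n,onz('top',u,v,z))
for X in([.3,-.1,.35],[.36,-.145,.2]):print(totool(X))
E
```

```text
handle [ 0.474 -0.128  0.059] [297.673 200.889] [310.66  212.405]
tray [ 0.507 -0.425  0.02 ]
spool [0.495 0.112 0.02 ]
[-314.704 -655.938 -135.405]
[-383.191 -686.508   14.595]
```

View pics/topc.png

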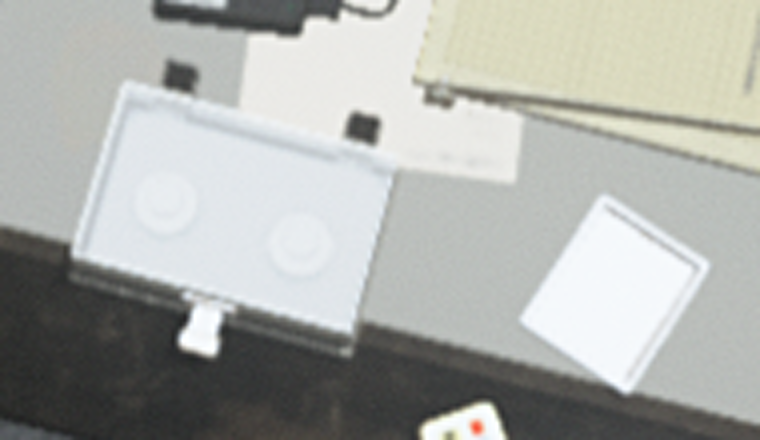

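The crop shows the plug knobs at crop (165,203) and (300,245), i.e. top (301,181) and (335,191). The handle bar is at crop (203,335). The tray is turned and centred at crop (615,293).

```bash
cat >> h.py <<'E'
def yawto(psi):
    # turn (deg) about tool z (pointing down) so that tool y aligns with world angle of case y (psi=case yaw), mod 180
    s=r.get_obs();yv=Ro.from_euler('xyz',s['orientation']).apply([0,1,0]);a=np.arctan2(yv[1],yv[0])
    d=(psi+np.pi/2)-a; d=(d+np.pi/2)%np.pi-np.pi/2
    return -np.degrees(d)
E
python3 - <<'E'
from h import *
np.set_printoptions(precision=3,suppress=True)
L=onz('top',301.2,180.7,.0745);R_=onz('top',335,191.2,.0745);print(L,R_,np.linalg.norm(L-R_))
d=L-R_;psi=np.arctan2(d[1],d[0])-np.pi/2;print('yaw',psi)
print('tray',onz('top',260+615/4,130+293/4,.02))
print(yawto(psi),r.get_obs()['joint_pos'])
for X in([.3,.1,.3],[.40,-.11,.28],[.474,-.128,.2]):print(totool(X))
E
```

```text
[ 0.562 -0.102  0.075] [ 0.532 -0.196  0.075] 0.098971202394901
yaw -0.30725286417892494
tray [ 0.506 -0.427  0.02 ]
4.782183734023028 [ 1.345  0.353  1.633 -0.     1.155 -0.002]
[-270.318 -460.928  -85.396]
[-414.428 -643.5    -65.402]
[-490.576 -644.633   14.6  ]
```

>>> play_rows(moves=[[-30, -35, -15, 0], [-60, -75, -30, 0], [-90, -110, -45, 0], [-115, -150, -60, 0], [-140, -190, -70, 0], [-165, -230, -80, 0], [-190, -270, -85, 0], [-215, -310, -85, 0]], jaw=0)

```text
t: 1.5
position: [0.28, 0.2581, 0.3006]
orientation: [3.14, 0.001, 2.919]
force: [0.4, -0.5, -0.0]
grip_width: 0.092
gripper_force: 0.0
```

>>> play_rows(moves=[[-25, -40, 0, 1], [-50, -80, 0, 2], [-75, -120, 0, 3], [-105, -160, 0, 4], [-135, -200, 0, 5], [-165, -240, 0, 5], [-185, -285, 0, 5], [-200, -330, 0, 5]])

```text
t: 2.3
position: [0.4018, -0.1091, 0.2999]
orientation: [3.141, 0.001, 2.83]
force: [0.4, 0.0, -0.5]
grip_width: 0.0919
gripper_force: 0.0
```

```bash
python3 - <<'E'
from h import *
np.set_printoptions(precision=3,suppress=True)
s=r.get_obs();print(s['t'],s['position'],s['orientation'],s['joint_pos'],s['force'])
print(yawto(-.307),totool([.474,-.128,.2]))
im,D=r.read_camera('wrist');cv2.imwrite('pics/w0.png',im[:,:,::-1]);np.savez('w0.npz',D=D,*K('wrist'))
print(proj('wrist',[.474,-.128,.059]))
E
```

```text
2.3 [ 0.402 -0.109  0.3  ] [3.141 0.001 2.83 ] [-0.269 -0.069  1.939  0.     1.271 -1.528] [ 0.396  0.049 -0.461]
-0.25294110051024565 [-74.414   4.09   99.948]
[320.085 221.96 ]
```

View pics/w0.png

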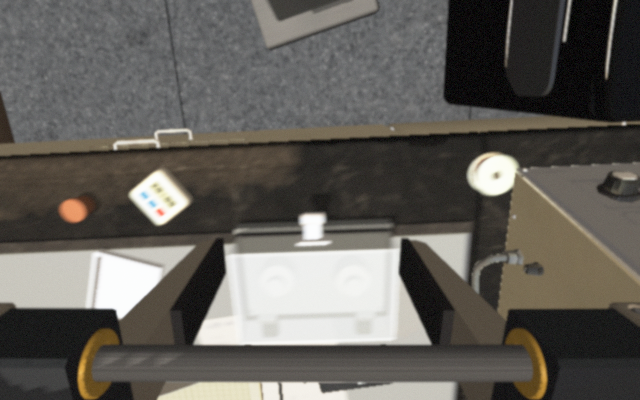

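The wrist view shows the handle bar at (313,219), the plugs at (276,280) and (352,280), level with the tool y axis, and the tray at left.

```bash
python3 - <<'E'
from h import *
np.set_printoptions(precision=4,suppress=True)
z=np.load('w0.npz');P=tuple(z[f'arr_{i}'] for i in range(4));D=z['D']
o=-P[2].T@P[3];print(o,P[2])
print('h',onz('wrist',313,219,.0585,P),tri([ray('wrist',313,219,P),ray('scene',297,201),ray('top',310.7,213)]),tri([ray('wrist',313,219,P),ray('top',310.7,213)]))
for p in((276,280),(352,280)):print(onz('wrist',*p,.0745,P), 'depth',D[p[1],p[0]])
print('d h',dep('wrist',313,219,D[219,313],P))
print('tray',onz('wrist',125,290,.02,P))
X=tri([ray('wrist',313,219,P),ray('top',310.7,213)]);print(totool([X[0],X[1],.0585]))
E
```

```text
[ 0.3214 -0.088   0.4689] [[ 0.3071  0.9517 -0.0032]
 [ 0.9089 -0.2923  0.2973]
 [ 0.282  -0.0943 -0.9548]]
h [ 0.4678 -0.1352  0.0585] [ 0.4693 -0.1316  0.0626] [ 0.4708 -0.132   0.0564]
[ 0.5254 -0.2023  0.0745] depth 0.42707345
[ 0.5544 -0.1118  0.0745] depth 0.42780825
d h [ 0.465  -0.1343  0.0663]
tray [ 0.5026 -0.4314  0.02  ]
[-70.0998   5.9145 241.5275]
```

>>> play_rows(moves=[[-25, 2, 25, 0], [-45, 5, 60, 0], [-60, 8, 95, 0], [-70, 9, 130, 0], [-70, 9, 140, 0], [-70, 9, 140, 0]])

```text
t: 2.95
position: [0.4694, -0.1192, 0.1585]
orientation: [-3.141, -0.004, 2.831]
force: [0.2, 0.5, 0.8]
grip_width: 0.0918
gripper_force: 0.0
```

```bash
python3 - <<'E'
from h import *
np.set_printoptions(precision=4,suppress=True)
P=K('wrist');im,D=r.read_camera('wrist');cv2.imwrite('pics/w1.png',im[:,:,::-1]);np.savez('w1.npz',D=D,*P)
s=r.get_obs();print(s['t'],s['position'],s['orientation'])
print(proj('wrist',[.468,-.135,.0585],P))
for q in r.cut_out('cover_grip','wrist')[:2]:print(q['p'],q['centre'])
E
```

```text
3.0 [ 0.4702 -0.1194  0.16  ] [-3.1415 -0.0011  2.8307]
[291.9513 205.1268]
0.88 [282.5, 306.6]
```

View pics/w1.png

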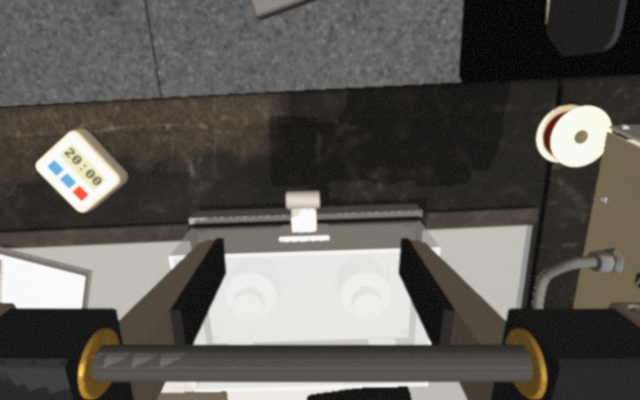

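The handle bar now shows at (303,199), with the knobs at (247,300) and (364,298).

```bash
python3 - <<'E'
from h import *
np.set_printoptions(precision=4,suppress=True)
Ps=[]
for f in('w0','w1'):
    z=np.load(f+'.npz');Ps.append(tuple(z[f'arr_{i}'] for i in range(4)));D=z['D']
A,B=Ps
for n,a,b,h in(('h',(313,219),(303,199),.0585),('R',(276,280),(247,300),.0745),('L',(352,280),(364,298),.0745)):
    print(n,tri([ray('wrist',*a,A),ray('wrist',*b,B)]),onz('wrist',*b,h,B),D[b[1],b[0]])
d=onz('wrist',364,298,.0745,B)-onz('wrist',247,300,.0745,B);psi=np.arctan2(d[1],d[0])-np.pi/2;print(psi,np.linalg.norm(d),yawto(psi))
print(dep('wrist',303,199,D[199,303],B))
X=onz('wrist',303,199,.062,B);print(totool([X[0],X[1],.0395]))
E
```

```text
h [ 0.4616 -0.1282  0.0747] [ 0.4658 -0.125   0.0585] 0.2728243
R [ 0.5667 -0.2231  0.0007] [ 0.5293 -0.1936  0.0745] 0.27311462
L [ 0.4986 -0.1026  0.1655] [ 0.5566 -0.1021  0.0745] 0.27323905
-0.2899614436772502 0.09543801861605664 -1.2033279123323288
[ 0.4634 -0.124   0.0671]
[  4.3334  -6.651  121.3266]
```

```bash
python3 - <<'E'
from h import *
np.set_printoptions(precision=4,suppress=True)
P=K('wrist');im,D=r.read_camera('wrist');np.savez('w2.npz',D=D,im=im,*P)
s=r.get_obs();print(s['t'],s['position'],np.abs(s['qd']).max())
g=im[180:215,270:340].astype(int).sum(2)
for row in g[::3]:print((row[::3]//8))
X=np.array([[dep('wrist',u,v,D[v,u],P)for u in range(270,340)]for v in range(180,215)])
m=(X[:,:,2]>.055)&(X[:,:,2]<.075)&(g>300)
print(m.sum(),np.round(X[m].mean(0),4),X[m].min(0),X[m].max(0))
for p in((247,300),(364,298)):print(onz('wrist',*p,.0745,P))
E
```

```text
3.1 [ 0.4713 -0.1197  0.1613] 0.008185216526415478
[12 10  9  8 10 10  8 10 11 10 11  9 10 10 10 12 12 10 10 12 15 14 14 14]
[14 10 10 12 13 11  9 12  9 12 10 12 11 10  9  8 11 11  9 10 14 15 14 14]
[13 14 13 13 13 14 17 18 16 18 19 19 20 16 19 22 18 10  9  8 15 15 14 15]
[13 13 14 13 15 28 52 53 53 54 55 54 55 55 56 56 48 11 11 12 15 15 15 15]
[13 13 14 14 14 39 71 73 72 72 71 71 70 71 70 71 62 12 10 10 15 14 15 14]
[13 14 13 15 13 44 81 81 80 80 81 80 80 79 78 80 71 14  9 10 14 13 14 13]
[13 16 15 14 13 42 78 80 80 80 81 81 81 81 82 82 76 17  9  9 10 11 10 11]
[10 10 11 10 12 35 72 74 74 73 73 74 74 74 74 75 68 16 11  9 10  9 11 12]
[11 12 15 14 14 25 57 61 67 68 69 70 69 70 69 60 46 22 20 22 22 23 22 24]
[23 24 23 24 23 24 27 60 81 81 89 87 90 92 86 68 26 25 23 25 25 25 24 25]
[26 24 27 26 27 28 27 59 81 81 89 94 94 94 94 78 33 34 35 36 36 37 38 41]
[44 43 47 42 47 45 44 67 88 92 93 94 94 94 94 83 44 44 45 44 44 44 44 46]
807 [ 0.4672 -0.1258  0.0656] [ 0.4553 -0.139   0.0605] [ 0.4821 -0.1114  0.0693]
[ 0.5326 -0.1951  0.0745]
[ 0.5602 -0.1027  0.0745]
```

```bash
python3 - <<'E'
from h import *
np.set_printoptions(precision=4,suppress=True)
z=np.load('w2.npz');P=tuple(z[f'arr_{i}'] for i in range(4))
X=onz('wrist',302.5,197,.0615,P);print(X,totool([X[0],X[1],.0395]),yawto(-.29),r.get_obs()['position'])
E
```

```text
[ 0.4659 -0.1253  0.0615] [  3.7122  -7.0241 121.7675] -1.2053629512892952 [ 0.4713 -0.1197  0.1613]
```

>>> play_rows(moves=[[1, -3, 25, -0.5], [3, -7, 55, -1], [3, -7, 85, -1], [3, -7, 105, -1], [3, -7, 120, -1], [3, -7, 120, -1], [3, -7, 120, -1]])

```text
t: 3.8
position: [0.4666, -0.1256, 0.041]
orientation: [3.142, 0.002, 2.848]
force: [0.4, 0.3, 2.5]
grip_width: 0.0919
gripper_force: 0.0
```

>>> play_rows(moves=[[0, 0, 0, 0], [0, 0, 0, 0], [0, 0, 0, 0], [0, 0, 0, 0], [0, 0, 0, 0]], jaw=1)

```text
t: 4.3
position: [0.4658, -0.1254, 0.0398]
orientation: [-3.142, 0.0, 2.848]
force: [-0.8, 0.0, 0.1]
grip_width: 0.0538
gripper_force: 0.0
```

>>> play_rows(moves=[[0, 0, 0, 0], [0, 0, 0, 0], [0, 0, 0, 0], [0, 0, 0, 0], [0, 0, 0, 0], [0, 0, 0, 0]])

```text
t: 4.9
position: [0.4656, -0.1256, 0.0395]
orientation: [-3.141, -0.0, 2.848]
force: [-1.2, -4.4, -0.2]
grip_width: 0.0253
gripper_force: 30.0
```

```bash
python3 - <<'E'
import numpy as np
n=48;s=np.arange(n+1)/n
s=s+0.0; th=1.65*(0.8*s+0.2*(3*s**2-2*s**3))
x=-(160-160*np.cos(th)+28*np.sin(th));z=-(160*np.sin(th)+28*np.cos(th)-28)
for c in range(6):print([[int(round(x[i]-round(x[c*8]))),0,int(round(z[i]-round(z[c*8]))),0] for i in range(c*8+1,c*8+9)])
E
```

```text
[[-1, 0, -4, 0], [-2, 0, -9, 0], [-3, 0, -14, 0], [-4, 0, -18, 0], [-6, 0, -23, 0], [-8, 0, -28, 0], [-9, 0, -33, 0], [-12, 0, -38, 0]]
[[-2, 0, -5, 0], [-4, 0, -10, 0], [-7, 0, -15, 0], [-10, 0, -20, 0], [-13, 0, -24, 0], [-16, 0, -29, 0], [-20, 0, -34, 0], [-24, 0, -38, 0]]
[[-4, 0, -5, 0], [-8, 0, -9, 0], [-12, 0, -14, 0], [-16, 0, -18, 0], [-21, 0, -22, 0], [-26, 0, -25, 0], [-31, 0, -29, 0], [-36, 0, -33, 0]]
[[-5, 0, -3, 0], [-11, 0, -6, 0], [-16, 0, -9, 0], [-22, 0, -11, 0], [-27, 0, -14, 0], [-33, 0, -16, 0], [-38, 0, -18, 0], [-44, 0, -19, 0]]
[[-6, 0, -2, 0], [-12, 0, -3, 0], [-17, 0, -4, 0], [-23, 0, -5, 0], [-29, 0, -6, 0], [-34, 0, -6, 0], [-40, 0, -6, 0], [-45, 0, -6, 0]]
[[-6, 0, 0, 0], [-11, 0, 0, 0], [-16, 0, 0, 0], [-21, 0, 1, 0], [-26, 0, 2, 0], [-31, 0, 3, 0], [-35, 0, 4, 0], [-40, 0, 5, 0]]
```

>>> play_rows(moves=[[-1, 0, -4, 0], [-2, 0, -9, 0], [-3, 0, -14, 0], [-4, 0, -18, 0], [-6, 0, -23, 0], [-8, 0, -28, 0], [-9, 0, -33, 0], [-12, 0, -38, 0]])

```text
t: 5.7
position: [0.4778, -0.129, 0.0781]
orientation: [-3.142, 0.001, 2.848]
force: [1.3, -3.8, -5.5]
grip_width: 0.0255
gripper_force: 30.0
```

>>> play_rows(moves=[[-2, 0, -5, 0], [-4, 0, -10, 0], [-7, 0, -15, 0], [-10, 0, -20, 0], [-13, 0, -24, 0], [-16, 0, -29, 0], [-20, 0, -34, 0], [-24, 0, -38, 0]])

```text
t: 6.5
position: [0.5007, -0.1355, 0.1159]
orientation: [3.141, 0.0, 2.848]
force: [2.2, -0.9, -7.3]
grip_width: 0.0257
gripper_force: 30.0
```

Going well.

>>> play_rows(moves=[[-4, 0, -5, 0], [-8, 0, -9, 0], [-12, 0, -14, 0], [-16, 0, -18, 0], [-21, 0, -22, 0], [-26, 0, -25, 0], [-31, 0, -29, 0], [-36, 0, -33, 0]])

```text
t: 7.3
position: [0.5352, -0.1453, 0.148]
orientation: [3.14, -0.0, 2.848]
force: [10.3, 2.5, -20.5]
grip_width: 0.0252
gripper_force: 30.0
```

>>> play_rows(moves=[[-5, 0, -3, 0], [-11, 0, -6, 0], [-16, 0, -9, 0], [-22, 0, -11, 0], [-27, 0, -14, 0], [-33, 0, -16, 0], [-38, 0, -18, 0], [-44, 0, -19, 0]])

```text
t: 8.1
position: [0.5757, -0.1568, 0.167]
orientation: [3.139, -0.004, 2.848]
force: [-0.4, 8.9, -1.7]
grip_width: 0.0257
gripper_force: 30.0
```

>>> play_rows(moves=[[-6, 0, -1, 0], [-12, 0, -2, 0], [-17, 0, -3, 0], [-23, 0, -4, 0], [-29, 0, -5, 0], [-34, 0, -5, 0], [-40, 0, -5, 0], [-45, 0, -5, 0]])

```text
t: 8.9
position: [0.6196, -0.1692, 0.1728]
orientation: [3.138, -0.003, 2.848]
force: [1.5, 11.0, 0.4]
grip_width: 0.0253
gripper_force: 30.0
```

```bash
python3 - <<'E'
from h import *
s=r.get_obs();print(s['t'],s['position'],s['orientation'],s['force'],s['wrist_torque'],s['grip_width'])
im,D=r.read_camera('scene');cv2.imwrite('pics/s1.png',cv2.resize(im[60:260,200:480,::-1],None,fx=2.5,fy=2.5))
E
```

```text
8.9 [ 0.61957176 -0.16924074  0.17283563] [ 3.13786624e+00 -2.76922803e-03  2.84783776e+00] [ 1.53408855 11.01025263  0.35803842] [1.88391101 0.09032905 0.060988  ] 0.025344038960425534
```

View pics/s1.png

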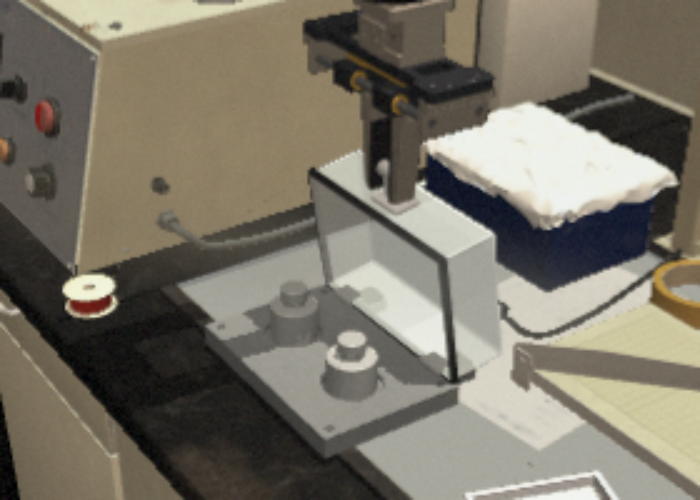

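The cover is close to upright with its handle still in the fingers at crop (385,175). Both plugs stand in their seats, with knobs at crop (293,290) and (350,345).

>>> play_rows(moves=[[-6, 0, 0, 0], [-11, 1, 0, 0], [-16, 1, 0, 0], [-21, 2, 1, 0], [-26, 2, 2, 0], [-30, 2, 3, 0], [-34, 2, 4, 0], [-37, 2, 5, 0]])

```text
t: 9.75
position: [0.6562, -0.1796, 0.168]
orientation: [3.14, -0.0, 2.848]
force: [0.1, 6.9, 0.9]
grip_width: 0.025
gripper_force: 30.0
```

>>> play_rows(moves=[[-2, 0, 0, 0], [-4, 0, 1, 0], [-6, 0, 1, 0], [-6, 0, 1, 0]])

```text
t: 10.15
position: [0.6573, -0.1799, 0.1676]
orientation: [3.14, -0.01, 2.848]
force: [-20.5, 12.3, 17.3]
grip_width: 0.0256
gripper_force: 30.0
```

>>> play_rows(moves=[[3, 1, -1, 0], [4, 1, -1, 0]])

```text
t: 10.35
position: [0.6572, -0.1799, 0.1678]
orientation: [3.141, -0.002, 2.848]
force: [-2.6, 2.7, -0.4]
grip_width: 0.0254
gripper_force: 30.0
```

>>> play_rows(moves=[[0, 0, 0, 0], [0, 0, 0, 0], [0, 0, 0, 0], [0, 0, 0, 0], [0, 0, 0, 0], [0, 0, 0, 0]], jaw=0)

```text
t: 10.95
position: [0.6581, -0.1805, 0.1676]
orientation: [-3.142, 0.0, 2.848]
force: [0.1, 0.3, -0.3]
grip_width: 0.0716
gripper_force: 0.0
```

```bash
python3 - <<'E'
from h import *
s=r.get_obs();print(s['t'],s['position'],s['force'],s['grip_width'])
im,D=r.read_camera('scene');cv2.imwrite('pics/s2.png',im[:,:,::-1])
for n in('plug_p','plug_q'):
    for q in r.cut_out(n,'scene')[:3]:print(n,q['p'],q['centre'],q['mask'].sum())
E
```

```text
10.95 [ 0.65814308 -0.18045486  0.1675989 ] [ 0.13578961  0.31291421 -0.30159592] 0.07156602662488266
plug_p 0.95 [204.9, 338.4] 477
plug_p 0.56 [187.8, 318.5] 454
plug_q 0.95 [204.9, 338.4] 477
plug_q 0.56 [187.8, 318.5] 454
```

>>> play_rows(moves=[[0, 0, -30, 0], [0, 0, -65, 0], [0, 0, -100, 0], [35, 0, -125, 0], [75, 0, -130, 0], [115, 0, -130, 0], [145, 0, -130, 0], [145, 0, -130, 0]], jaw=0)

```text
t: 11.9
position: [0.5162, -0.1375, 0.2981]
orientation: [3.142, -0.001, 2.848]
force: [0.5, 0.3, 0.1]
grip_width: 0.0919
gripper_force: 0.0
```

>>> play_rows(moves=[[0, 0, 0, 0], [0, 0, 0, 0]])

```text
t: 12.1
position: [0.5203, -0.1387, 0.2978]
orientation: [-3.142, 0.001, 2.848]
force: [1.1, -0.1, 1.5]
grip_width: 0.0919
gripper_force: 0.0
```

```bash
python3 - <<'E'
from h import *
np.set_printoptions(precision=4,suppress=True)
P=K('wrist');im,D=r.read_camera('wrist');np.savez('w3.npz',D=D,im=im,*P)
s=r.get_obs();print(s['t'],s['position'],s['orientation'],np.abs(s['qd']).max())
for q in r.cut_out('plug_p','wrist')[:3]:
    v,u=np.where(q['mask']);X=np.array([dep('wrist',a,b,D[b,a],P) for a,b in zip(u,v)])
    z=X[:,2];t=np.percentile(z,95);m=z>t-.008
    print(q['p'],q['centre'],m.sum(),'top',t,X[m].mean(0),(X[m].max(0)+X[m].min(0))/2,np.median(z))
cv2.imwrite('pics/w3.png',im[:,:,::-1])
E
```

```text
12.15 [ 0.5203 -0.1387  0.2976] [3.1416 0.0004 2.8479] 0.005502248745218404
0.77 [191.0, 350.8] 399 top 0.07468308587259911 [ 0.563  -0.1018  0.0785] [ 0.5085 -0.1016  0.2668] 0.05627756263656897
0.6 [185.1, 269.3] 403 top 0.07470819614226185 [ 0.5337 -0.1951  0.0783] [ 0.4936 -0.1615  0.2668] 0.05613682506346804
0.54 [78.6, 502.4] 1382 top 0.022635294303250945 [0.4943 0.1121 0.0241] [0.48   0.0129 0.2408] 0.020950519540868906
```

View pics/w3.png

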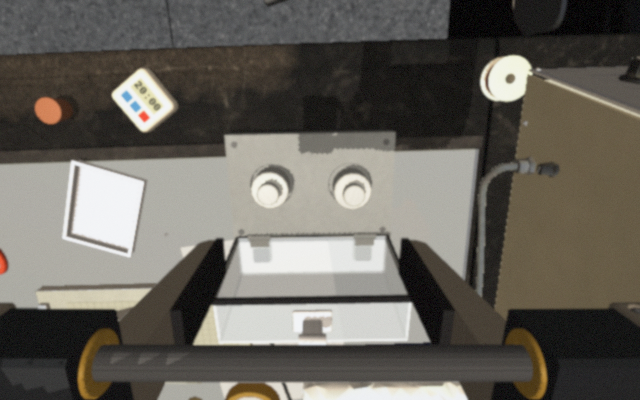

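The cover stands open on its stop. The knob tops are at about (270,195) and (352,194), with the tray centre at (104,208).

```bash
python3 - <<'E'
from h import *
np.set_printoptions(precision=4,suppress=True)
z=np.load('w3.npz');P=tuple(z[f'arr_{i}'] for i in range(4));D=z['D']
G=lambda u0,u1,v0,v1:np.array([dep('wrist',a,b,D[b,a],P) for a in range(u0,u1) for b in range(v0,v1)])
T=[]
for u in(270,352):
    X=G(u-25,u+25,165,225);m=(X[:,2]>.071)&(X[:,2]<.078);k=X[m];c=(np.percentile(k,3,0)+np.percentile(k,97,0))/2
    c2,rad=cv2.minEnclosingCircle((k[:,:2]*1000).astype(np.float32))
    print(m.sum(),k.mean(0),c,c2,rad);T.append(k.mean(0))
d=T[1]-T[0];psi=np.arctan2(d[1],d[0])-np.pi/2;print(psi,np.linalg.norm(d),yawto(psi))
for t in T:print('to',totool([t[0],t[1],.035]))
print('tray',onz('wrist',104,208,.02,P))
E
```

```text
370 [ 0.5354 -0.1964  0.0738] [ 0.5357 -0.1966  0.0736] (535.6167602539062, -196.734619140625) 12.919865608215332
370 [ 0.5651 -0.1016  0.0738] [ 0.5652 -0.1016  0.0736] (565.7723999023438, -101.59343719482422) 12.879549026489258
-0.30378125787211663 0.09941719227471396 0.5826988103999092
to [-31.3233 -50.8959 262.3893]
to [-32.3344  48.5162 262.3868]
tray [ 0.5046 -0.4219  0.02  ]
```

>>> play_rows(moves=[[-15, -25, 30, 0.5], [-31, -51, 65, 0.5], [-31, -51, 105, 0.5], [-31, -51, 145, 0.5], [-31, -51, 185, 0.5], [-31, -51, 220, 0.5], [-31, -51, 240, 0.5], [-31, -51, 240, 0.5]])

```text
t: 13.0
position: [0.5324, -0.1956, 0.0541]
orientation: [3.141, -0.006, 2.839]
force: [-0.7, 0.3, -0.9]
grip_width: 0.0918
gripper_force: 0.0
```

>>> play_rows(moves=[[0, 0, 10, 0], [0, 0, 22, 0], [0, 0, 22, 0]])

```text
t: 13.3
position: [0.5339, -0.1961, 0.0348]
orientation: [3.142, -0.001, 2.839]
force: [0.4, 0.3, 0.2]
grip_width: 0.0918
gripper_force: 0.0
```

>>> play_rows(moves=[[0, 0, 0, 0], [0, 0, 0, 0], [0, 0, 0, 0], [0, 0, 0, 0], [0, 0, 0, 0], [0, 0, 0, 0], [0, 0, 0, 0], [0, 0, 0, 0]], jaw=1)

```text
t: 14.1
position: [0.5342, -0.1962, 0.0357]
orientation: [3.142, 0.0, 2.839]
force: [-0.2, 0.6, 2.9]
grip_width: 0.0455
gripper_force: 30.0
```

>>> play_rows(moves=[[0, 0, -10, 0], [0, 0, -25, 0], [0, 0, -42, 0], [0, 0, -58, 0], [0, 0, -70, 0], [0, 0, -70, 0], [0, 0, -70, 0], [0, 0, -70, 0]])

```text
t: 14.9
position: [0.5336, -0.196, 0.105]
orientation: [3.142, -0.001, 2.839]
force: [0.0, 0.9, -2.4]
grip_width: 0.0451
gripper_force: 30.0
```

>>> play_rows(moves=[[0, 0, 0, 0], [0, 0, 0, 0], [0, 0, 0, 0]])

```text
t: 15.2
position: [0.5339, -0.1961, 0.1051]
orientation: [3.142, -0.001, 2.839]
force: [-0.1, 0.5, -1.7]
grip_width: 0.0451
gripper_force: 30.0
```

>>> play_rows(moves=[[0, 0, 0, 0], [0, 0, 0, 0]])

```text
t: 15.4
position: [0.5341, -0.1962, 0.1055]
orientation: [3.142, -0.0, 2.839]
force: [-0.1, 0.6, -2.7]
grip_width: 0.045
gripper_force: 30.0
```

>>> play_rows(moves=[[0, 0, 0, 0], [0, 0, 0, 0]])

```text
t: 15.6
position: [0.5342, -0.1962, 0.1056]
orientation: [-3.142, 0.0, 2.839]
force: [-0.3, -0.6, -1.5]
grip_width: 0.045
gripper_force: 30.0
```

About 2 N, so the right plug seems the light one. I'll set it back and then lift the other.

>>> play_rows(moves=[[0, 0, 20, 0], [0, 0, 40, 0], [0, 0, 55, 0], [0, 0, 62, 0], [0, 0, 66, 0], [0, 0, 69, 0], [0, 0, 70, 0], [0, 0, 70, 0]])

```text
t: 16.4
position: [0.5345, -0.1963, 0.036]
orientation: [-3.142, 0.001, 2.839]
force: [0.0, 0.1, -1.7]
grip_width: 0.0455
gripper_force: 30.0
```

>>> play_rows(moves=[[0, 0, 0, 0], [0, 0, 0, 0]])

```text
t: 16.6
position: [0.5344, -0.1963, 0.036]
orientation: [-3.142, 0.001, 2.839]
force: [-0.6, -0.1, -1.9]
grip_width: 0.0447
gripper_force: 30.0
```

>>> play_rows(moves=[[0, 0, 0.5, 0], [0, 0, 1, 0], [0, 0, 1, 0], [0, 0, 1, 0]])

```text
t: 17.0
position: [0.5344, -0.1963, 0.0357]
orientation: [-3.142, 0.001, 2.839]
force: [-4.0, 1.0, 9.8]
grip_width: 0.045
gripper_force: 30.0
```

>>> play_rows(moves=[[0, 0, 0, 0], [0, 0, 0, 0], [0, 0, 0, 0], [0, 0, 0, 0], [0, 0, 0, 0], [0, 0, 0, 0], [0, 0, 0, 0], [0, 0, 0, 0]], jaw=0)

```text
t: 17.8
position: [0.5341, -0.1962, 0.0346]
orientation: [3.142, -0.0, 2.839]
force: [-0.0, 0.0, 0.0]
grip_width: 0.0918
gripper_force: 0.0
```

>>> play_rows(moves=[[0, 0, -20, 0], [0, 0, -45, 0], [0, 0, -75, 0], [0, 35, -80, 0], [0, 70, -80, 0], [0, 99, -80, 0], [0, 99, -80, 0], [0, 99, -80, 0]])

```text
t: 18.6
position: [0.5636, -0.1013, 0.1145]
orientation: [-3.141, -0.0, 2.841]
force: [-0.2, -0.9, -0.6]
grip_width: 0.0921
gripper_force: 0.0
```

```bash
python3 - <<'E'
from h import *
np.set_printoptions(precision=4,suppress=True)
P=K('wrist');im,D=r.read_camera('wrist');s=r.get_obs();print(s['t'],s['position'],s['grip_width'])
print(totool([.5651,-.1016,.035]))
for q in r.cut_out('plug_p','wrist')[:3]:
    v,u=np.where(q['mask']);X=np.array([dep('wrist',a,b,D[b,a],P) for a,b in zip(u,v)])
    m=(X[:,2]>.070)&(X[:,2]<.079);print(q['p'],q['centre'],m.sum(),X[m].mean(0) if m.any() else 0)
im,D=r.read_camera('scene');P=K('scene')
for q in r.cut_out('plug_p','scene')[:3]:
    print(q['p'],q['centre'],q['mask'].sum())
E
```

```text
18.65 [ 0.5634 -0.1019  0.1145] 0.09205067400195525
[-1.5662  0.8314 79.4602]
0.69 [214.6, 172.9] 1237 [ 0.5358 -0.1949  0.0737]
0.65 [216.2, 309.0] 1211 [ 0.565  -0.1013  0.0737]
0.24 [230.4, 265.6] 2458 [ 0.6778 -0.1643  0.0745]
0.63 [187.7, 317.7] 479
0.57 [205.4, 338.8] 464
```

Right plug is seated, knob top at z 0.074. Now the left one.

>>> play_rows(moves=[[-1, 1, 20, 0], [-1, 1, 45, 0], [-1, 1, 65, 0], [-1, 1, 76, 0], [-1, 1, 79, 0], [-1, 1, 79, 0]])

```text
t: 19.4
position: [0.5649, -0.1014, 0.0356]
orientation: [-3.142, -0.0, 2.839]
force: [-0.6, 0.5, -0.1]
grip_width: 0.092
gripper_force: 0.0
```

>>> play_rows(moves=[[0, 0, 0, 0], [0, 0, 0, 0], [0, 0, 0, 0], [0, 0, 0, 0], [0, 0, 0, 0], [0, 0, 0, 0], [0, 0, 0, 0], [0, 0, 0, 0]], jaw=1)

```text
t: 20.2
position: [0.5649, -0.101, 0.0357]
orientation: [-3.142, 0.0, 2.839]
force: [-0.6, -0.2, 3.0]
grip_width: 0.0449
gripper_force: 30.0
```

>>> play_rows(moves=[[0, 0, -10, 0], [0, 0, -25, 0], [0, 0, -42, 0], [0, 0, -58, 0], [0, 0, -70, 0], [0, 0, -70, 0], [0, 0, -70, 0], [0, 0, -70, 0]])

```text
t: 21.0
position: [0.5642, -0.1009, 0.1049]
orientation: [-3.141, -0.001, 2.839]
force: [0.3, 1.1, -5.5]
grip_width: 0.0453
gripper_force: 30.0
```

>>> play_rows(moves=[[0, 0, 0, 0], [0, 0, 0, 0], [0, 0, 0, 0]])

```text
t: 21.3
position: [0.5647, -0.101, 0.1052]
orientation: [-3.141, -0.001, 2.839]
force: [-0.1, -0.1, -4.6]
grip_width: 0.045
gripper_force: 30.0
```

>>> play_rows(moves=[[0, 0, 0, 0], [0, 0, 0, 0]])

```text
t: 21.5
position: [0.5649, -0.101, 0.1055]
orientation: [-3.142, -0.0, 2.839]
force: [1.1, -0.3, -4.7]
grip_width: 0.0451
gripper_force: 30.0
```

>>> play_rows(moves=[[0, 0, 0, 0], [0, 0, 0, 0]])

```text
t: 21.7
position: [0.5648, -0.101, 0.1056]
orientation: [-3.142, -0.0, 2.839]
force: [0.3, -0.2, -4.7]
grip_width: 0.0451
gripper_force: 30.0
```

The left plug reads about 4.8 N, so it is the heavier one. Carrying it to the tray.

```bash
python3 - <<'E'
from h import *
np.set_printoptions(precision=4,suppress=True)
print(totool([.505,-.423,.124]),totool([.505,-.423,.16]))
z=np.load('w3.npz');P=tuple(z[f'arr_{i}'] for i in range(4));im=z['im']
r.read_camera('wrist');r.read_camera('top')
for c in('wrist','top'):
    for q in r.cut_out('metal_tray',c)[:2]:
        v,u=np.where(q['mask']);b=cv2.minAreaRect(np.c_[u,v].astype(np.float32));print(c,q['p'],b,onz(c,*b[0],.02))
b,g=cv2.boxPoints,cv2.cvtColor(im,cv2.COLOR_RGB2GRAY)[145:270,50:155]
n,l,st,ce=cv2.connectedComponentsWithStats((g>190).astype(np.uint8))
k=1+st[1:,4].argmax();v,u=np.where(l==k);bx=cv2.minAreaRect(np.c_[u+50,v+145].astype(np.float32));print(bx,onz('wrist',*bx[0],.015,P))
E
```

```text
[ -38.7501 -325.2051  -18.4155] [ -38.7485 -325.2055  -54.4155]
top 0.89 ((413.3585510253906, 202.6731719970703), (32.74323654174805, 37.87942886352539), 32.905242919921875) [ 0.5076 -0.4257  0.02  ]
((100.28852844238281, 208.87376403808594), (75.89540100097656, 85.43988800048828), 10.060689926147461) [ 0.505  -0.4308  0.015 ]
```

>>> play_rows(moves=[[0, 0, -25, 0], [0, -20, -50, 0], [-5, -60, -55, 0], [-10, -105, -55, 0], [-17, -150, -55, 0], [-25, -195, -55, 0], [-32, -235, -55, 0], [-36, -265, -55, 0]])

```text
t: 22.7
position: [0.5198, -0.3674, 0.1606]
orientation: [-3.141, 0.001, 2.838]
force: [0.1, -0.6, -5.4]
grip_width: 0.045
gripper_force: 30.0
```

>>> play_rows(moves=[[-2, -30, 5, 0], [-3, -48, 15, 0], [-3, -59, 25, 0], [-3, -62, 34, 0], [-3, -62, 36, 0], [-3, -62, 36, 0], [-3, -62, 36, 0], [-3, -62, 36, 0]])

```text
t: 23.5
position: [0.5054, -0.4243, 0.1251]
orientation: [-3.141, 0.001, 2.84]
force: [0.1, 0.3, -4.9]
grip_width: 0.0454
gripper_force: 30.0
```

```bash
python3 - <<'E'
from h import *
np.set_printoptions(precision=4,suppress=True)
P=K('wrist');im,D=r.read_camera('wrist');im2,_=r.read_camera('scene')
s=r.get_obs();print(s['t'],s['position'],s['orientation'],s['force'],s['grip_width'])
im=im.copy();p=proj('wrist',[.506,-.425,.02],P);print(p);cv2.circle(im,tuple(int(a) for a in p),4,(255,0,0),2)
cv2.imwrite('pics/f.png',np.hstack([cv2.resize(im[:,:,::-1],(400,250)),cv2.resize(im2[80:330,200:600,::-1],(400,250))]))
E
```

```text
23.6 [ 0.5052 -0.4245  0.1252] [-3.1413  0.0008  2.8398] [ 0.3753  0.2687 -5.8574] 0.04485911458870953
[310.7871 199.4852]
```

View pics/f.png

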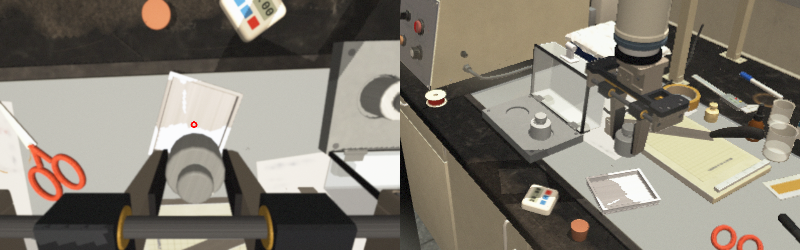

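The red mark at left-panel (194,124) sits in the middle of the tray, about midway between its corners at (241,97) and (150,150). The heavy plug is held upright over it, the light one is in its seat and the cover is open.

>>> play_rows(moves=[[0, 0, 0, 0], [0, 0, 0, 0], [0, 0, 0, 0], [0, 0, 0, 0]])

```text
t: 24.0
position: [0.5047, -0.4248, 0.1246]
orientation: [-3.142, 0.0, 2.839]
force: [0.1, 0.3, -4.9]
grip_width: 0.045
gripper_force: 30.0
```

```bash
python3 -c "
from h import *
print(r.hand_in())"
```

```text
the job is handed in; nothing more can be done
None
```

I handed the job in at 24 s: the cover is open on its stop, the lighter plug (about 2 N) is back in the right seat, and the heavier one (about 4.8 N, from the left seat) is held upright and still about 9 cm above the middle of the tray.

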